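# Shut the repaired unit's drawer and take the combination padlock off its hasp, open

### The job

The repaired control unit is back in its cabinet, to be locked up: first push the drawer fully home. Then open the padlock parked on the hasp's staple on top: turn its dial, feeling for the clicks, until the long white pointer rests in the notch at the index mark, pull the lock body away until the shackle is fully open, and slip it off the staple. Finish still holding the open lock, level and dial up, a good 10 cm above the cabinet's top over its hasp, ready to be hung, with everything else left where it is.

Things in the scene. Friction and masses are not known exactly. Their poses are not given: they have to be found in the camera images.
- cabinet: grey steel bench cabinet with one drawer, fixed: 260 mm deep (x), 300 mm wide (y), 115 mm high (z), black rubber mat on top. Origin: centre of its underside on the bench. Its front (the drawer's face when shut) is at x = -130 mm and faces its -x
- drawer (a joint): how far the drawer stands open along the cabinet's -x, m: 0 = fully home. About 2 N of friction, no spring. In it a control unit lies in foam
- drawer_handle (a point): centre of the drawer's steel bow handle, moving with the drawer: a 10 mm round bar, 110 mm long along the cabinet's y, 26 mm in front of the drawer's face, 73 mm above the bench. A hinged hasp strap (44 mm wide, 79 mm long, slotted) hangs down the face 85 mm to the +y side; it stays hanging
- staple_eye (a point): the hasp's staple, fixed on the cabinet's top: an arch of 5 mm steel wire, two posts 25 mm apart along the cabinet's y and a bar across, 27 mm high. This point: midway between the posts, 12 mm above the top mat; axes as the cabinet's. The eye is 20 mm wide, 22 mm high. At the start the lock's free shackle leg runs through it
- lock: brass padlock lying on the cabinet's top, dial up: body 54 (x) x 50 (y) x 24 mm (z), 0.42 kg in all. Origin: centre of the body's underside; z: out of the dial face; -x: towards the shackle, which leaves the front face (x = -27 mm). 7 mm shackle legs at y = -16 mm (never leaves the body) and +16 mm (the free leg), z = 12 mm. Locked, it can slide about 10 mm either way along x on the staple
- shackle (a joint): how far the shackle is drawn out along the lock's -x, m: 0 shut, 0.018 fully open. Blocked (1 mm play) unless the dial is in the opening notch. Then: pull the lock body along its +x, the crown meets the staple's inner post after about 10 mm, and the shackle is drawn out against some 2 N (plus drag on the mat: lift it 3 mm in the eye) to a hard stop, staple_eye then at lock x = -66 mm; it stays put
- shackle_crown (a point): middle of the shackle's bend (centre of the bar), moving with the shackle; when shut 55 mm from the lock's origin along its -x, 12 mm above the underside
- shackle_toe (a point): end of the shackle's free leg, moving with the shackle: y = +16 mm, z = 12 mm in the lock's axes; shut 3 mm inside the body, fully open 15 mm clear of the front face. Moving the open lock along its -x slides this leg out of the eye; with the staple's wire in the gap between toe and body (staple_eye at lock x of about -34 mm) the lock lifts straight up off it
- dial (a joint): angle of the dial, rad, growing counter-clockwise seen from above. 0 or a whole turn (6.28) is the opening notch, pointer at the index mark, good to 0.1. It turns endlessly and clicks into a notch every 0.524 rad (12 per turn); a click takes about 0.035 N m to pass; let go, the dial draws into the nearest notch. With the shackle out it is blocked
- dial_knob (a point): on the dial's axis (middle of the lock's face), at mid-height of its round knurled knob: 24 mm across, 16 mm high, top 44 mm above the lock's underside. Below it the black flange, 38 mm across and 4 mm high, on the 24 mm thick body
- dial_pointer (a point): outer end of the long white pointer line on the dial's flange, 19 mm from the axis, turning with the dial; the other eleven ticks are short and thin. The line is carried on over half of the knob's top
- index_mark (a point): point at the flange's rim beside the white index line on the lock's face, on the shackle side: 19 mm from the dial's axis along the lock's -x, 28 mm above its underside. In the opening notch the pointer's end is here
- tape_roll: bystander: roll of amber tape lying flat, 64 mm across, 38 mm hole, 18 mm high; on the cabinet's top, right part; origin under its centre
- screw_jar: bystander: small clear jar with a steel lid, 40 mm across, 45 mm high, standing on the cabinet's top, right front; origin under its centre
- housing: bystander: open cast-aluminium control-unit housing with three black connector blocks, 150 x 155 x 24 mm, on the bench; origin under its centre
- board: bystander: bare green circuit board 100 x 130 mm, about 15 mm high with its parts, on the bench; origin under its centre
- screwdriver: bystander: screwdriver, 170 mm long along its x, on the bench
- multimeter: bystander: black hand multimeter 150 x 75 x 39 mm, on the bench; origin under its centre
- flux_bottle: bystander: amber bottle 38 mm across, 85 mm high, on the bench; origin under its centre
There are look-alikes about, which are no part of the job. What is shaped like the lock but green or turquoise is not meant.

How it is judged:
By the outcome, as a careful person would: the job done as asked, in the order asked, and still so for the second after the job is handed in, while the arm keeps its last pose, push and grip.
It also fails if it takes over 72 s, if anything falls off the work surface, if the arm or the gripper's body presses on something with over 40 N, if the wrist force passes 120 N, or if a joint passes its speed limit or range.

### The arm

A 6-joint arm with a two-finger parallel gripper is mounted at the origin on the work surface. World frame = base frame: x ahead of the robot, y to its left, z up, the work surface at z = 0. Lengths are in m, angles in rad, forces in N, time in s.
With the tool pointing down it reaches from about 0.3 to 0.775 m from the base axis. Payload 14.6 kg.
Tool frame: the origin (TCP) lies at the very end of the fingers, on their centre line; the grasp point (between the pads) lies 19 mm behind it (ctrl.grasp_offset is the distance from the TCP to the grasp point, in m); z points along the fingers, y is the line along which they close (so a half turn about z gives the same grasp; the last joint's range is limited). The gripper opens to 94 mm and grips with 3 to 60 N. Pads are 16 mm wide; open, the fingers measure 119 mm over their backs; the gripper's body (75 mm by 177 mm) begins 78 mm behind the grasp point.
Start: joints at [-1.401, 0.3, 1.521, -0, 1.321, -0.067], TCP at [0.129, -0.535, 0.175] pointing down, gripper open.
Joint ranges: [-3.03, 3.03], [-0.79, 2.21], [0.23, 2.52], [-1.04, 4.18], [0, 3.07], [-2.55, 2.55]. Speed limits (rad/s): [2.22, 2.22, 2.57, 3.14, 3.14, 3.14].

### API

Orientations are given as [roll, pitch, yaw] about the fixed x, y, z axes, in that order (R = Rz(yaw) Ry(pitch) Rx(roll)).
In Python, from station import ctrl gives the robot as it stands.
- The arm moves only by the tool step_arm, never from a script. Its argument "plan" is a list that holds one entry, the list of rows, each a list of 6 numbers: the shift along the tool's x, y, z in units of 30 mm (1.0 is 30 mm), then the turn, a rotation vector about the tool's x, y, z in units of 6 degrees (1.0 is 6 degrees). In form: [[[dx, dy, dz, wx, wy, wz], ...]]. A call has 1 to 8 rows; each row is the pose to reach, as a shift and turn from the pose commanded when the call began, along the tool's axes at that moment; what a row does not reach only later rows make up. A row lasts 1/12 s, in which the tool goes at most 41.7 mm and 7.16 degrees, less where a joint would pass 70% of its speed; a pose out of reach is approached as far as the arm can. A call with a gripper value outside its range is refused whole. "grip" is the opening, from 0 (shut) to 1 (fully open), set as the call begins (left out, the last holds). The fingers move at their own pace and stop on an object; "squeeze" is the grip in N (left out, the last holds). Time passes only in rows, so rows that repeat a pose let the fingers close. It gives the time, the measured TCP pose, the force, the opening and the grip force at its end, in the units of the state.
- ctrl.get_obs(): the state, without advancing time (a new reading comes with each control period).
- ctrl.camera(name): name is "side" or "top" or "wrist"; returns the picture (420x560x3 uint8, red, green, blue); there is no depth.
- ctrl.camera_model(name): a dict with "intrinsics" (3x3 intrinsics, pixels), "R" (3x3) and "t" (3): a world point X has camera coordinates R X + t; the wrist camera has in their place "tool_from_camera" (4x4, takes a point from camera to tool coordinates, whose origin is the TCP and whose axes are the flange's). Camera axes: x right, y down, z forward; pixel columns grow to the right and rows downward; lengths in m; the calibration is good to about 2 mm. A picture is of the moment at which its call begins: read the wrist's pose just before it. camera_model takes no time and is no camera call.
- ctrl.hand_in(): hands the job in; it is judged then, once.
Trained networks look in the newest picture that a camera, given by its name, has taken for a name from the list of things; names that differ only in an ending like _2 or _b are one class to them, and where a whole thing is asked for, a point or a joint stands for the part that bears it (a point fixed in the world has none). Each returns a list of dicts, best first, with "confidence" (0 to 1); they miss things now and then, are a little off and sometimes report something else, mostly with a low value. They report only what shows in the picture. A call takes as long as a camera call. They do not tell look-alikes from the thing itself.
- ctrl.masks_of(query, camera): "pixels" (420x560 bool, what is visible of it) and "at" ([column, row] in pixels, amid what is visible of it).
- ctrl.place_of(query, camera): "at" ([column, row] in pixels: a listed point, or the origin of a listed thing).
The state is a dict: "time_s": time; "qpos": joint angles; "joint_vel": joint speeds; "tau": joint torques, N m; "ee_pos": TCP position; "eef_rot": TCP orientation; "force": force on the tool from outside, world axes, zero at the start; "moment": the same for the moment, N m; "grip_width": finger opening in m; "grip_force": force on a finger pad.
Only numpy, scipy, OpenCV 4.12 (cv2) and the standard library are available. Lean on these libraries where they do the work, as an engineer would, in place of code of your own. Each camera call takes 0.05 s, during which the arm holds its last target. There are 200 camera calls.

## Working session

There is one attempt and no reset: what is moved stays moved. The work goes in short steps, Python scripts to look and compute and a tool call to move; the robot and the scene stay as the last step left them, time stands still between calls to the robot, and variables do not carry over. Pictures are saved under pics/ and viewed, at most 10 in all, crops included, and the job is handed in when it is done.

Besides the shell and the picture viewer there is one more tool, called after "Request:" by a JSON object that holds its "op" and its "data", one argument or row to a line. step_arm: Moves the arm, as the interface text tells. Its arguments: {"type":"object","properties":{"plan":{"type":"array","items":{"type":"array","items":{"type":"array","items":{"type":"number"}}}},"grip":{"type":"number"},"squeeze":{"type":"number"}},"required":["plan"]}

```bash
ls; mkdir -p pics; cat > h.py <<'E'
import numpy as np, cv2
from station import ctrl
from scipy.spatial.transform import Rotation as Ro
def ray(cam,px,obs=None):
    m=ctrl.camera_model(cam);K=np.array(m["intrinsics"])
    d=np.linalg.inv(K)@[px[0],px[1],1]
    if "R" in m:
        R=np.array(m["R"]);t=np.array(m["t"]);return -R.T@t,R.T@d
    T=np.array(m["tool_from_camera"]);o=obs or ctrl.get_obs()
    W=Ro.from_euler('xyz',o["eef_rot"]).as_matrix()
    return W@T[:3,3]+np.array(o["ee_pos"]),W@T[:3,:3]@d
def atz(cam,px,z,obs=None):
    c,d=ray(cam,px,obs);return c+d*(z-c[2])/d[2]
def proj(cam,X,obs=None):
    m=ctrl.camera_model(cam);K=np.array(m["intrinsics"]);X=np.array(X,float)
    if "R" in m: p=np.array(m["R"])@X+np.array(m["t"])
    else:
        T=np.array(m["tool_from_camera"]);o=obs or ctrl.get_obs()
        W=Ro.from_euler('xyz',o["eef_rot"]).as_matrix()
        p=T[:3,:3].T@(W.T@(X-np.array(o["ee_pos"]))-T[:3,3])
    q=K@p;return q[:2]/q[2]
def tri(*rs):
    A=np.zeros((3,3));b=np.zeros(3)
    for c,d in rs:
        d=d/np.linalg.norm(d);P=np.eye(3)-np.outer(d,d);A+=P;b+=P@c
    return np.linalg.solve(A,b)
def save(name,img): cv2.imwrite('pics/'+name,img[:,:,::-1])
E
python3 - <<'E'
from h import *
np.set_printoptions(precision=4,suppress=True)
o=ctrl.get_obs();print(o)
ims=[ctrl.camera(c) for c in("top","side")]
save('a.png',ims[0]);save('b.png',ims[1])
for c in("top","side"):
    print(c,ray(c,(280,210)))
for q in["cabinet","lock","staple_eye","drawer_handle","dial_knob","dial_pointer","index_mark","shackle_crown","tape_roll","screw_jar"]:
    for c in("top","side"):
        print(q,c,[(np.round(r["at"],1),round(r["confidence"],2)) for r in ctrl.place_of(q,c)[:3]])
E
```

```text
pics
{'time_s': 0.0, 'qpos': array([-1.4006,  0.3005,  1.5216, -0.    ,  1.3207, -0.0666]), 'joint_vel': array([-0.0017,  0.0004,  0.0007, -0.0008,  0.0001,  0.0002]), 'tau': array([ -0.0003, -53.1809, -35.2735,   0.0708,   0.0244,  -0.0001]), 'ee_pos': array([ 0.129 , -0.5344,  0.1745]), 'eef_rot': array([-3.1404, -0.0001,  0.2368]), 'force': array([-0.0286,  0.3442,  0.4011]), 'moment': array([-0.0226, -0.0201,  0.0242]), 'grip_force': 0.0, 'grip_width': 0.09376592710511342}
top (array([0.3009, 0.0143, 1.3383]), array([ 0.2013, -0.0285, -0.9793]))
side (array([-0.1256,  0.9089,  0.8243]), array([ 0.5133, -0.6689, -0.5377]))
cabinet top [(array([281.1, 165.6]), 0.72), (array([266.7, 176.9]), 0.29)]
cabinet side [(array([261.4, 216.2]), 0.81)]
lock top [(array([266.2, 180.9]), 0.98), (array([196.4, 179.2]), 0.88), (array([263.8, 277.7]), 0.84)]
lock side [(array([321.9, 254.5]), 0.79), (array([259.9, 199.6]), 0.73), (array([216.6, 250.1]), 0.58)]
staple_eye top [(array([266.5, 193.5]), 0.55)]
staple_eye side [(array([269.1, 200.4]), 0.59)]
drawer_handle top [(array([310.4, 235.3]), 0
[... 516 characters left out ...]
]), 0.57)]
index_mark top [(array([270. , 183.7]), 0.96), (array([193.5, 169.2]), 0.82), (array([214.8, 255.2]), 0.75)]
index_mark side [(array([324.2, 253.3]), 0.69), (array([208.6, 243.7]), 0.68), (array([279.3, 265.3]), 0.57)]
shackle_crown top [(array([255.6, 292.7]), 0.63), (array([212.2, 243.8]), 0.62), (array([197.4, 160.5]), 0.59)]
shackle_crown side [(array([326.8, 263.8]), 0.61), (array([267.2, 267.4]), 0.53), (array([201.3, 244.9]), 0.47)]
tape_roll top [(array([152.1, 302.7]), 0.58), (array([307.8, 123.9]), 0.55), (array([265.8, 192.9]), 0.2)]
tape_roll side [(array([249.6, 173.1]), 0.59)]
screw_jar top [(array([329.3, 156.4]), 0.45)]
screw_jar side [(array([278.2, 177. ]), 0.6)]
```

```bash
python3 - <<'E'
import cv2
a=cv2.imread('pics/a.png');b=cv2.imread('pics/b.png')
a=cv2.resize(a[80:320,130:390],None,fx=2.3,fy=2.3,interpolation=3);b=cv2.resize(b[130:330,160:400],None,fx=2.5,fy=2.5,interpolation=3)
cv2.imwrite('pics/a2.png',a);cv2.imwrite('pics/b2.png',b)
E
```

```text
(no output)
```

View pics/a2.png

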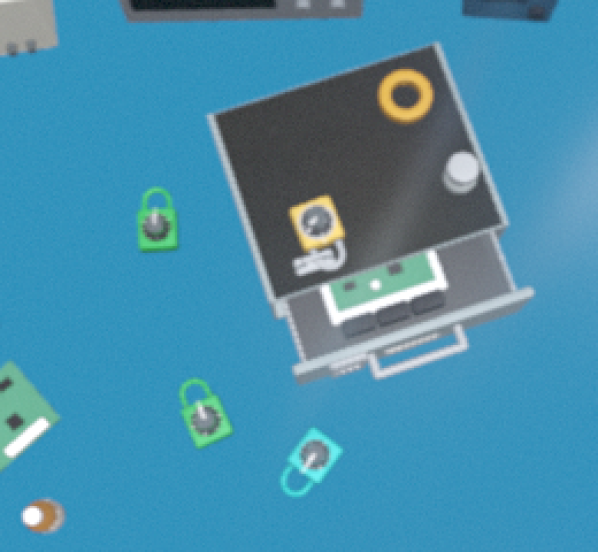

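View pics/b2.png

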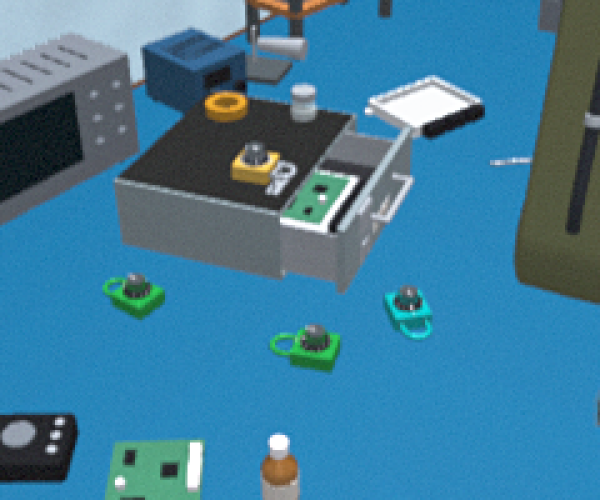

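The lock (yellow) is at about (267,176) in the top picture, with its shackle on the staple at (268,193). The drawer is clearly open, with its handle near (311,235). The cabinet is yawed, and the green and turquoise padlocks are look-alikes on the bench. Next I fit the cabinet pose from the corners of its top.

```bash
python3 - <<'E'
from h import *
np.set_printoptions(precision=4,suppress=True)
f=lambda u,v:(u/2.3+130,v/2.3+80)
C=[f(210,116),f(437,44),f(506,225),f(277,300)]
P=np.array([atz("top",p,.115)[:2] for p in C]);print(P)
L=np.array([[.13,.15],[.13,-.15],[-.13,-.15],[-.13,.15]])
c=P.mean(0);H=L.T@(P-c);a=np.arctan2(H[0,1]-H[1,0],H[0,0]+H[1,1]);R=np.array([[np.cos(a),-np.sin(a)],[np.sin(a),np.cos(a)]])
print("cab",c,a,"res",P-c-L@R.T)
def loc(p): return R.T@(np.array(p[:2])-c)
T=lambda q:ctrl.place_of(q,"top")
ctrl.camera("top")
h=atz("top",(310.4,235.3),.073);print("handle",h,loc(h))
s=atz("top",(266.5,193.5),.127);print("staple",s,loc(s))
rs=tri(ray("top",(266.5,193.5)),ray("side",(269.1,200.4)));print("staple tri",rs,loc(rs))
k=atz("top",(266.6,173.5),.115+.036);print("knob",k,loc(k))
k=tri(ray("top",(266.6,173.5)),ray("side",(265.1,190.2)));print("knob tri",k,loc(k))
h=tri(ray("top",(310.4,235.3)),ray("side",(319.3,207.2)));print("handle tri",h,loc(h))
tp=atz("top",(307.8,123.9),.115);j=atz("top",(329.3,156.4),.115);print("tape,jar",tp,loc(tp),j,loc(j))
E
```

```text
[[ 0.7918  0.1261]
 [ 0.866  -0.1591]
 [ 0.6285 -0.2196]
 [ 0.5569  0.0586]]
cab [ 0.7108 -0.0485] 0.25817110821328176 res [[-0.0064 -0.0036]
 [-0.0088  0.0013]
 [ 0.0051  0.0071]
 [ 0.0101 -0.0048]]
handle [ 0.4837 -0.101   0.073 ] [-0.233   0.0072]
staple [0.5979 0.012  0.127 ] [-0.0937  0.0873]
staple tri [0.6014 0.0142 0.1276] [-0.0898  0.0885]
knob [0.6468 0.008  0.151 ] [-0.0474  0.071 ]
knob tri [0.6397 0.0043 0.1529] [-0.0553  0.0692]
handle tri [ 0.48   -0.1007  0.0866] [-0.2365  0.0085]
tape,jar [ 0.7937 -0.1179  0.115 ] [ 0.0624 -0.0882] [ 0.6939 -0.169   0.115 ] [-0.0471 -0.1121]
```

```bash
cat >> h.py <<'E'
def units(p,yaw,roll=np.pi):
    o=ctrl.get_obs();W=Ro.from_euler('xyz',o["eef_rot"])
    G=Ro.from_euler('xyz',[roll,0,yaw])
    return np.round(np.r_[W.inv().apply(np.array(p)-o["ee_pos"])/.03,(W.inv()*G).as_rotvec(degrees=True)/6],2)
E
python3 - <<'E'
from h import *
m=ctrl.camera_model("wrist");print(np.round(m["tool_from_camera"],3),m["intrinsics"])
print(units([.435,-.113,.175],.258))
E
```

```text
[[-0.001 -0.97  -0.243  0.071]
 [ 1.    -0.001  0.    -0.001]
 [-0.    -0.243  0.97  -0.21 ]
 [ 0.     0.     0.     1.   ]] [[362.74454292   0.         280.34841258]
 [  0.         362.74454292 207.69368507]
 [  0.           0.           1.        ]]
[ 13.21 -11.27   0.    -0.     0.    -0.2 ]
```

Request:
{"op": "step_arm", "data": {
  "plan": [
    [[6.6,-5.6,0,0,0,0],[6.6,-5.6,0,0,0,0],[6.6,-5.6,0,0,0,0],[6.6,-5.6,0,0,0,0],[6.6,-5.6,0,0,0,0],[6.6,-5.6,0,0,0,0],[6.6,-5.6,0,0,0,0],[6.6,-5.6,0,0,0,0]]
  ],
  "grip": 0
}}

```text
time_s: 1.82
ee_pos: [0.2834, -0.3233, 0.1754]
eef_rot: [3.141, -0.0, 0.24]
force: [-0.1, 0.2, 0.3]
grip_width: 0.0439
grip_force: 0.0
```

Request:
{"op": "step_arm", "data": {
  "plan": [
    [[6.6,-5.6,0,0,0,-0.2],[6.6,-5.6,0,0,0,-0.2],[6.6,-5.6,0,0,0,-0.2],[6.6,-5.6,0,0,0,-0.2],[6.6,-5.6,0,0,0,-0.2],[6.6,-5.6,0,0,0,-0.2],[6.6,-5.6,0,0,0,-0.2],[6.6,-5.6,0,0,0,-0.2]]
  ]
}}

```text
time_s: 2.48
ee_pos: [0.4361, -0.1144, 0.1748]
eef_rot: [-3.141, 0.0, 0.26]
force: [-0.7, -0.4, -0.6]
grip_width: 0.0007
grip_force: 0.0
```

```bash
python3 - <<'E'
from h import *
np.set_printoptions(precision=4,suppress=True)
o=ctrl.get_obs();print(o["ee_pos"],o["eef_rot"]);save('c.png',ctrl.camera("wrist"))
for q,z in(("drawer_handle",.073),("staple_eye",.127),("dial_knob",.151)):
    for r in ctrl.place_of(q,"wrist")[:3]: print(q,r["at"],r["confidence"],atz("wrist",r["at"],z,o))
E
```

```text
[ 0.4361 -0.1144  0.1748] [-3.1414  0.0003  0.2604]
drawer_handle [283.6, 148.5] 0.56 [ 0.4792 -0.1043  0.073 ]
dial_knob [124.9, 204.8] 0.56 [ 0.4227 -0.0098  0.151 ]
```

View pics/c.png

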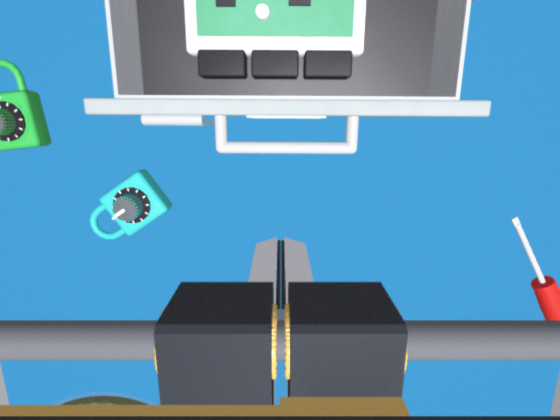

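The handle bar is dead ahead of the fingers, at pixels (285,147), and parallel to them. I descend and approach it.

Request:
{"op": "step_arm", "data": {
  "plan": [
    [[0,0,1.3,0,0,0],[0,0,2.6,0,0,0],[0,0,4,0,0,0],[0,0,4,0,0,0],[0.4,0,4,0,0,0],[0.7,0,4,0,0,0],[0.9,0,4,0,0,0],[1.0,0,4,0,0,0]]
  ]
}}

```text
time_s: 3.35
ee_pos: [0.4654, -0.108, 0.0566]
eef_rot: [3.14, -0.002, 0.257]
force: [0.2, -0.5, 0.3]
grip_width: 0.0005
grip_force: 0.0
```

Request:
{"op": "step_arm", "data": {
  "plan": [
    [[0.2,0,0,0,0,0],[0.5,0,0,0,0,0],[0.8,0,0,0,0,0],[1.1,0,0,0,0,0],[1.4,0,0,0,0,0],[1.7,0,0,0,0,0],[1.85,0,0,0,0,0],[2.0,0,0,0,0,0]]
  ]
}}

```text
time_s: 4.02
ee_pos: [0.5226, -0.092, 0.0549]
eef_rot: [-3.142, 0.0, 0.258]
force: [-3.1, -0.9, 2.5]
grip_width: 0.0005
grip_force: 1.4
```

Request:
{"op": "step_arm", "data": {
  "plan": [
    [[0.15,0,0,0,0,0],[0.3,0,0,0,0,0],[0.4,0,0,0,0,0],[0.5,0,0,0,0,0],[0.55,0,0,0,0,0],[0.6,0,0,0,0,0]]
  ]
}}

```text
time_s: 4.52
ee_pos: [0.5396, -0.0875, 0.055]
eef_rot: [-3.141, 0.0, 0.258]
force: [-2.2, 0.3, 0.2]
grip_width: 0.0001
grip_force: 1.1
```

Request:
{"op": "step_arm", "data": {
  "plan": [
    [[0.06,0,0,0,0,0],[0.1,0,0,0,0,0],[0.13,0,0,0,0,0],[0.13,0,0,0,0,0]]
  ]
}}

```text
time_s: 4.85
ee_pos: [0.5435, -0.0866, 0.055]
eef_rot: [3.142, -0.0, 0.258]
force: [-0.7, -0.7, -0.1]
grip_width: 0.0004
grip_force: 0.3
```

Request:
{"op": "step_arm", "data": {
  "plan": [
    [[0.06,0,0,0,0,0],[0.1,0,0,0,0,0],[0.13,0,0,0,0,0],[0.13,0,0,0,0,0]]
  ]
}}

```text
time_s: 5.18
ee_pos: [0.5474, -0.0856, 0.0551]
eef_rot: [3.142, -0.0, 0.258]
force: [-0.2, -0.6, -0.2]
grip_width: 0.0005
grip_force: 0.2
```

Request:
{"op": "step_arm", "data": {
  "plan": [
    [[0.06,0,0,0,0,0],[0.1,0,0,0,0,0],[0.1,0,0,0,0,0]]
  ]
}}

```text
time_s: 5.43
ee_pos: [0.5503, -0.0848, 0.0551]
eef_rot: [3.141, -0.0, 0.258]
force: [-1.3, -0.5, -0.0]
grip_width: 0.0006
grip_force: 0.0
```

Request:
{"op": "step_arm", "data": {
  "plan": [
    [[0.06,0,0,0,0,0],[0.12,0,0,0,0,0],[0.15,0,0,0,0,0],[0.15,0,0,0,0,0]]
  ]
}}

```text
time_s: 5.77
ee_pos: [0.5547, -0.0836, 0.0551]
eef_rot: [3.141, -0.0, 0.258]
force: [-0.5, 0.4, 0.0]
grip_width: 0.0004
grip_force: 0.0
```

Request:
{"op": "step_arm", "data": {
  "plan": [
    [[0.06,0,0,0,0,0],[0.1,0,0,0,0,0],[0.1,0,0,0,0,0]]
  ]
}}

```text
time_s: 6.02
ee_pos: [0.5576, -0.0829, 0.0551]
eef_rot: [3.141, -0.0, 0.258]
force: [0.1, -0.5, -0.2]
grip_width: 0.0004
grip_force: 0.0
```

```bash
python3 - <<'E'
from h import *
a=ctrl.camera("top");b=ctrl.camera("side")
for c in("top","side"): print([(r["at"],r["confidence"]) for r in ctrl.place_of("drawer_handle",c)])
o=ctrl.get_obs();print(proj("top",o["ee_pos"]),proj("side",o["ee_pos"]))
f=lambda i,y,x:cv2.resize(i[y:y+150,x:x+150],(400,400),interpolation=3)
save('d.png',np.hstack([f(a,110,210),f(b,120,230)]))
E
```

```text
[([266.7, 174.9], 0.32)]
[([304.6, 205.6], 0.68), ([283.0, 177.5], 0.55)]
[301.23599561 211.02372604] [297.36851618 210.12696403]
```

View pics/d.png

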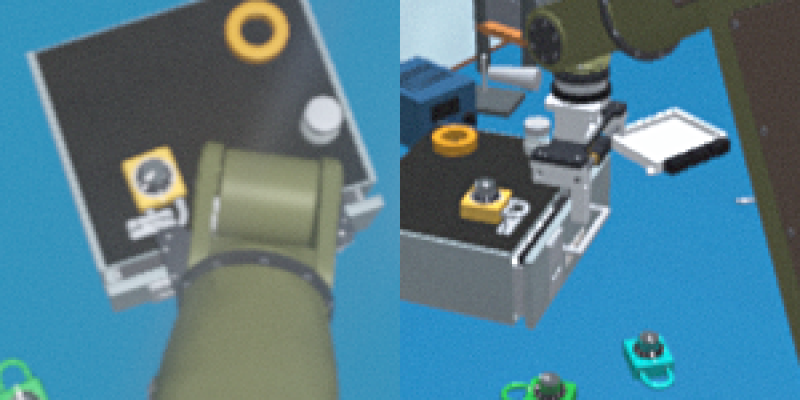

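```bash
python3 - <<'E'
from h import *
b=ctrl.camera("side");w=ctrl.camera("wrist")
save('e.png',np.hstack([cv2.resize(b[170:240,260:330],(400,400),interpolation=3),cv2.resize(w[100:400,130:430],(400,400),interpolation=3)]))
E
```

```text
(no output)
```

View pics/e.png

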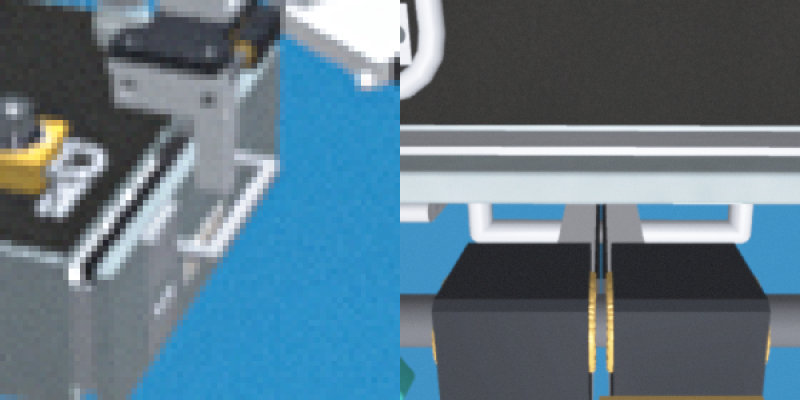

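```bash
python3 - <<'E'
from h import *
o=ctrl.get_obs();p=np.array(o["ee_pos"]);W=Ro.from_euler('xyz',o["eef_rot"])
for dx in(-.02,-.013,.013,.02):
    for y in(-.055,.055):
        X=p+W.apply([dx,y,0]);X[2]=.073;print(dx,y,proj("side",X),proj("wrist",X,o))
E
```

```text
-0.02 -0.055 [297.42378144 214.92850521] [187.1318958  279.38314197]
-0.02 0.055 [307.7298723  199.39699319] [378.79951974 279.22591043]
-0.013 -0.055 [295.50484663 214.5388806 ] [186.35382817 268.04588336]
-0.013 0.055 [305.90840713 199.05429963] [379.60215406 267.88792359]
0.013 -0.055 [288.43203483 213.10280184] [183.34794955 224.24709049]
0.013 0.055 [299.19180197 197.79062609] [382.70293404 224.08640476]
0.02 -0.055 [286.54239594 212.71912555] [182.50593695 211.97808681]
0.02 0.055 [297.39651871 197.45285845] [383.57152884 211.81666236]
```

The fingers now sit between the bow and the drawer's face: the bar is about 15 mm on the robot side of them. They are pushing the face itself, and some 15–20 mm is still open. Pushing the face works just as well, so I continue.

Request:
{"op": "step_arm", "data": {
  "plan": [
    [[0.06,0,0,0,0,0],[0.12,0,0,0,0,0],[0.18,0,0,0,0,0],[0.24,0,0,0,0,0],[0.3,0,0,0,0,0],[0.3,0,0,0,0,0]]
  ]
}}

```text
time_s: 6.82
ee_pos: [0.5664, -0.0805, 0.0551]
eef_rot: [3.142, -0.0, 0.258]
force: [-0.4, 0.6, -0.4]
grip_width: 0.0007
grip_force: 0.0
```

```bash
python3 - <<'E'
from h import *
o=ctrl.get_obs();print(o["force"],o["moment"],o["ee_pos"],o["tau"])
w=ctrl.camera("wrist");b=ctrl.camera("side")
save('f.png',np.hstack([cv2.resize(b[170:240,240:310],(400,400),interpolation=3),cv2.resize(w[100:400,130:430],(400,400),interpolation=3)]))
E
```

```text
[-0.36592592  0.63927868 -0.43714819] [0.00918921 0.03022908 0.0048974 ] [ 0.56643342 -0.08050497  0.05505104] [-3.51259473e-02 -5.89584947e+01 -3.16418803e+01  4.98105597e-03
  4.37441887e-02  3.57282709e-02]
```

View pics/f.png

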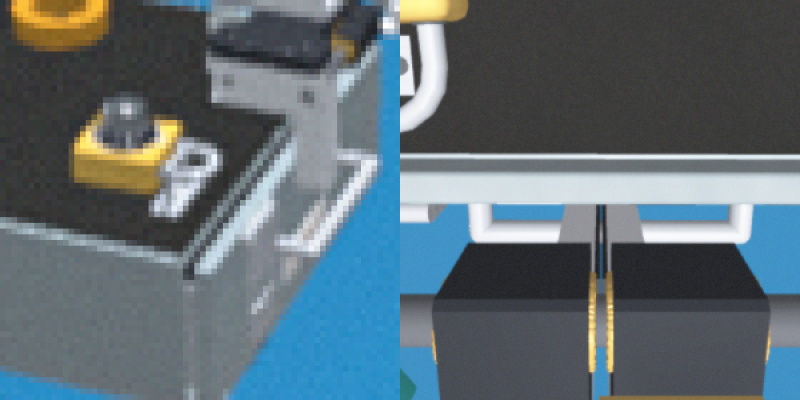

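Request:
{"op": "step_arm", "data": {
  "plan": [
    [[0.03,0,0,0,0,0],[0.06,0,0,0,0,0],[0.09,0,0,0,0,0],[0.09,0,0,0,0,0]]
  ]
}}

```text
time_s: 7.25
ee_pos: [0.5686, -0.0799, 0.055]
eef_rot: [-3.142, 0.0, 0.258]
force: [0.2, -0.8, -0.1]
grip_width: 0.0005
grip_force: 0.4
```

Request:
{"op": "step_arm", "data": {
  "plan": [
    [[0.03,0,0,0,0,0],[0.06,0,0,0,0,0],[0.09,0,0,0,0,0],[0.09,0,0,0,0,0]]
  ]
}}

```text
time_s: 7.58
ee_pos: [0.5714, -0.0792, 0.055]
eef_rot: [-3.142, -0.0, 0.258]
force: [-0.4, 0.3, -0.3]
grip_width: 0.0002
grip_force: 0.3
```

Request:
{"op": "step_arm", "data": {
  "plan": [
    [[0.03,0,0,0,0,0],[0.06,0,0,0,0,0],[0.09,0,0,0,0,0]]
  ]
}}

```text
time_s: 7.83
ee_pos: [0.572, -0.079, 0.055]
eef_rot: [-3.141, 0.005, 0.258]
force: [-23.6, -4.3, 13.2]
grip_width: 0.0008
grip_force: 12.0
```

Request:
{"op": "step_arm", "data": {
  "plan": [
    [[0.03,0,0,0,0,0],[0.06,0,0,0,0,0],[0.09,0,0,0,0,0]]
  ]
}}

```text
time_s: 8.08
ee_pos: [0.5718, -0.0789, 0.055]
eef_rot: [-3.14, 0.011, 0.258]
force: [-45.7, -7.7, 27.4]
grip_width: 0.0005
grip_force: 23.8
```

Hard stop at 24–46 N, so the drawer is home. I back off slightly and lift straight out.

Request:
{"op": "step_arm", "data": {
  "plan": [
    [[-0.18,0,0,0,0,0],[-0.25,0,0,0,0,0],[-0.25,0,-0.5,0,0,0],[-0.25,0,-1.5,0,0,0],[-0.25,0,-2.8,0,0,0],[-0.25,0,-4.1,0,0,0],[-0.25,0,-5.4,0,0,0],[-0.25,0,-6.8,0,0,0]]
  ]
}}

```text
time_s: 8.75
ee_pos: [0.569, -0.0795, 0.2606]
eef_rot: [3.142, -0.0, 0.258]
force: [0.6, -1.2, 0.1]
grip_width: 0.0006
grip_force: 0.0
```

```bash
python3 - <<'E'
from h import *
print(units([.61,.0,.26],.258))
E
```

```text
[ 2.   -2.22  0.02  0.   -0.   -0.  ]
```

Request:
{"op": "step_arm", "data": {
  "plan": [
    [[2.0,-2.2,0,0,0,0],[2.0,-2.2,0,0,0,0],[2.0,-2.2,0,0,0,0],[2.0,-2.2,0,0,0,0]]
  ],
  "grip": 0.5
}}

```text
time_s: 9.08
ee_pos: [0.6111, 0.0015, 0.2582]
eef_rot: [-3.141, -0.0, 0.261]
force: [-0.6, -0.8, -0.2]
grip_width: 0.024
grip_force: 0.0
```

```bash
cat > look.py <<'E'
from h import *
import sys
np.set_printoptions(precision=4,suppress=True)
o=ctrl.get_obs();print(o["ee_pos"],o["eef_rot"]);w=ctrl.camera("wrist");save('g%s.png'%sys.argv[1],w)
Z={"dial_knob":.151,"dial_pointer":.143,"index_mark":.143,"shackle_crown":.127,"staple_eye":.127,"lock":.115,"drawer_handle":.073}
z0=float(sys.argv[2]) if len(sys.argv)>2 else 0
for q in Z:
    for r in ctrl.place_of(q,"wrist")[:2]: print(q,r["at"],round(r["confidence"],2),atz("wrist",r["at"],Z[q]+z0,o))
k=proj("wrist",[.643,.006,.14],o)
x,y=[int(v) for v in k];x=max(0,x-100);y=max(0,y-75)
save('gc%s.png'%sys.argv[1],cv2.resize(w[y:y+150,x:x+200],(800,600),interpolation=3));print("crop",x,y)
E
python3 look.py 1
```

```text
[0.6111 0.0015 0.2582] [-3.1413 -0.0001  0.2608]
dial_knob [286.8, 162.1] 0.79 [0.6431 0.0057 0.151 ]
dial_knob [125.2, 279.4] 0.63 [0.4964 0.1247 0.151 ]
dial_pointer [125.3, 263.5] 0.9 [0.5083 0.1298 0.143 ]
dial_pointer [263.8, 170.6] 0.79 [0.6295 0.0233 0.143 ]
index_mark [283.1, 181.8] 0.93 [0.6241 0.0039 0.143 ]
index_mark [119.5, 50.6] 0.87 [0.696  0.1643 0.143 ]
shackle_crown [284.5, 217.0] 0.92 [ 0.5882 -0.0073  0.127 ]
shackle_crown [127.2, 230.5] 0.83 [0.535  0.1388 0.127 ]
staple_eye [267.5, 198.1] 0.84 [0.6022 0.0134 0.127 ]
lock [127.4, 71.2] 0.76 [0.6819 0.1669 0.115 ]
lock [141.0, 263.9] 0.62 [0.4974 0.1233 0.115 ]
drawer_handle [340.1, 247.8] 0.62 [ 0.5547 -0.0834  0.073 ]
drawer_handle [265.8, 181.8] 0.58 [0.6074 0.0186 0.073 ]
crop 186 85
```

View pics/gc1.png

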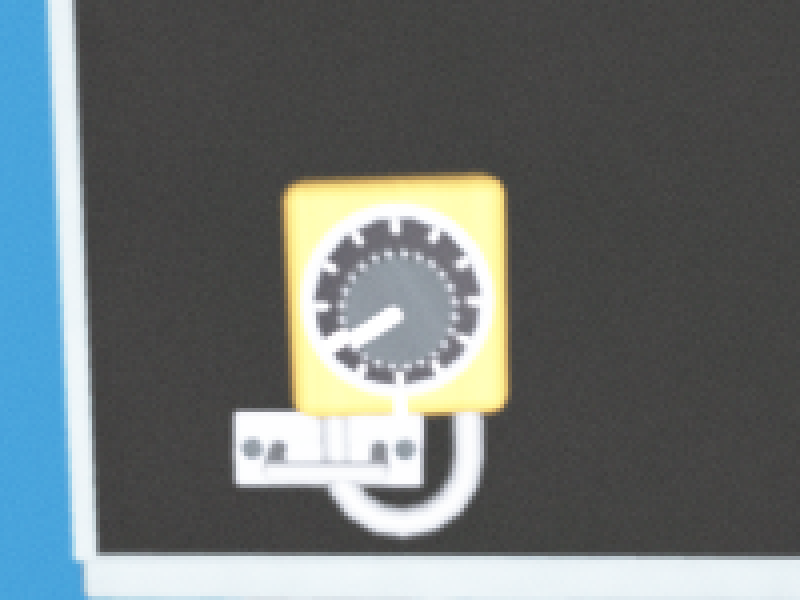

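The pointer is at about 60° clockwise from the index mark (pointer end near crop (330,345), index at (400,400)). The dial is therefore at about −1.05 rad, and I must turn it +60° counter-clockwise, two clicks.

```bash
python3 - <<'E'
from h import *
o=ctrl.get_obs();print(o["qpos"])
print("knobtop",atz("wrist",(286,162.5),.159),"body",atz("wrist",(285,159),.139))
print(units([.642,.0058,.175],.27))
E
```

```text
[-6.23918659e-02  3.93846071e-01  1.20393577e+00 -2.80391255e-05
  1.54348284e+00  1.25170616e+00]
knobtop [0.64260778 0.00352245 0.159     ] body [0.64315902 0.00428599 0.139     ]
[ 1.09  0.03  2.8   0.   -0.   -0.13]
```

Request:
{"op": "step_arm", "data": {
  "plan": [
    [[1.1,0.08,0,0,0,-0.1],[1.1,0.08,1.0,0,0,-0.1],[1.1,0.08,2.0,0,0,-0.1],[1.1,0.08,2.7,0,0,-0.1],[1.1,0.08,3.2,0,0,-0.1],[1.1,0.08,3.5,0,0,-0.1],[1.1,0.08,3.65,0,0,-0.1],[1.1,0.08,3.65,0,0,-0.1]]
  ],
  "grip": 0.5
}}

```text
time_s: 10.15
ee_pos: [0.6428, 0.0052, 0.149]
eef_rot: [-3.141, 0.0, 0.268]
force: [-1.2, -0.3, 0.8]
grip_width: 0.047
grip_force: 0.0
```

Request:
{"op": "step_arm", "data": {
  "plan": [
    [[0,0,0,0,0,0],[0,0,0,0,0,0],[0,0,0,0,0,0],[0,0,0,0,0,0],[0,0,0,0,0,0],[0,0,0,0,0,0]]
  ],
  "grip": 0.0,
  "squeeze": 15
}}

```text
time_s: 10.65
ee_pos: [0.643, 0.0054, 0.1494]
eef_rot: [3.142, -0.0, 0.268]
force: [0.3, -0.8, -0.4]
grip_width: 0.0107
grip_force: 0.0
```

```bash
python3 - <<'E'
from h import *
o=ctrl.get_obs();print(o["grip_width"],o["grip_force"])
w=ctrl.camera("wrist");b=ctrl.camera("side");t=ctrl.camera("top")
print(proj("side",o["ee_pos"]),proj("wrist",o["ee_pos"],o))
save('i.png',np.hstack([cv2.resize(b[165:225,230:290],(400,400),interpolation=3),cv2.resize(w[130:330,180:380],(400,400),interpolation=3)]))
E
```

```text
0.01072316719124103 0.0
[262.07098325 190.43794093] [282.78253968 236.22191425]
```

View pics/i.png

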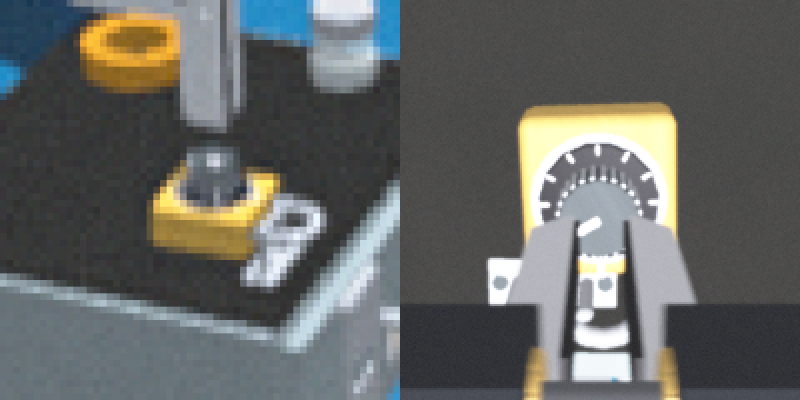

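```bash
python3 - <<'E'
from h import *
for z in(.149,.159,.169,.179): print(z,proj("side",[.643,.0054,z]),proj("top",[.643,.0054,z]))
print(ctrl.grasp_offset)
E
```

```text
0.149 [262.07173555 190.54557671] [267.68506838 175.0119774 ]
0.159 [261.9454337  187.98611656] [267.63833911 173.96770248]
0.169 [261.81813387 185.40643257] [267.59085739 172.90661241]
0.179 [261.68982417 182.80628409] [267.5426049  171.82829775]
0.0188
```

The side view shows the fingertips clear above the knob, at z about 0.17. The real tips end some 20 mm behind the reported TCP, which also explains how they slid over the handle bar. I reopen, go 20 mm lower and feel for contact.

Request:
{"op": "step_arm", "data": {
  "plan": [
    [[0,0,0,0,0,0],[0,0,0,0,0,0],[0,0,0,0,0,0],[0,0,0,0,0,0],[0,0,0.2,0,0,0],[0,0,0.4,0,0,0],[0,0,0.6,0,0,0],[0,0,0.7,0,0,0]]
  ],
  "grip": 0.45
}}

```text
time_s: 11.47
ee_pos: [0.6424, 0.0054, 0.1267]
eef_rot: [-3.141, 0.002, 0.268]
force: [0.7, 0.3, -0.1]
grip_width: 0.042
grip_force: 0.0
```

Request:
{"op": "step_arm", "data": {
  "plan": [
    [[0,0,0,0,0,0],[0,0,0,0,0,0],[0,0,0,0,0,0],[0,0,0,0,0,0],[0,0,0,0,0,0]]
  ],
  "grip": 0.0,
  "squeeze": 15
}}

```text
time_s: 11.88
ee_pos: [0.6432, 0.0054, 0.1289]
eef_rot: [3.141, -0.001, 0.268]
force: [0.2, -0.1, 4.2]
grip_width: 0.0125
grip_force: 2.1
```

Request:
{"op": "step_arm", "data": {
  "plan": [
    [[0,0,0,0,0,0],[0,0,0,0,0,0],[0,0,0,0,0,0]]
  ]
}}

```text
time_s: 12.13
ee_pos: [0.6432, 0.0054, 0.1289]
eef_rot: [3.141, -0.001, 0.268]
force: [-0.3, 0.3, 5.9]
grip_width: 0.0002
grip_force: 2.8
```

```bash
python3 - <<'E'
from h import *
o=ctrl.get_obs();print(o["grip_width"],o["grip_force"],o["force"],o["ee_pos"])
b=ctrl.camera("side");w=ctrl.camera("wrist")
save('j.png',np.hstack([cv2.resize(b[165:225,230:290],(400,400),interpolation=3),cv2.resize(w[130:330,180:380],(400,400),interpolation=3)]))
for q in("dial_knob","lock","index_mark","dial_pointer"):
  for c in("side","wrist"): print(q,c,[(r["at"],round(r["confidence"],2)) for r in ctrl.place_of(q,c)[:2]])
E
```

```text
0.00016500542412125707 2.7939443819923326 [-0.27200221  0.30589289  5.87050634] [0.64320573 0.00536279 0.12887591]
dial_knob side [([283.2, 263.2], 0.67), ([213.1, 244.2], 0.58)]
dial_knob wrist [([68.8, 366.7], 0.9), ([42.7, 89.0], 0.7)]
lock side [([261.3, 200.1], 0.82), ([285.7, 271.0], 0.75)]
lock wrist [([67.2, 90.8], 0.62), ([278.3, 226.0], 0.58)]
index_mark side [([323.1, 252.8], 0.81), ([210.0, 246.0], 0.78)]
index_mark wrist [([50.7, 61.6], 0.73)]
dial_pointer side [([325.0, 258.7], 0.65), ([281.9, 260.8], 0.56)]
dial_pointer wrist [([55.1, 65.4], 0.89), ([251.2, 255.1], 0.71)]
```

The fingers closed fully on top of the knob with 6 N upward force, so the knob's top (0.159) equals the real tips at TCP 0.129. The tips are 30 mm behind the reported TCP. I reopen and descend to TCP 0.118, which puts the tips at about 0.148, then grip.

Request:
{"op": "step_arm", "data": {
  "plan": [
    [[0,0,-0.2,0,0,0],[0,0,-0.2,0,0,0],[0,0,-0.2,0,0,0],[0,0,-0.2,0,0,0],[0,0,-0.2,0,0,0],[0,0,-0.2,0,0,0],[0,0,-0.2,0,0,0],[0,0,-0.2,0,0,0]]
  ],
  "grip": 0.45
}}

```text
time_s: 13.3
ee_pos: [0.6429, 0.0054, 0.1341]
eef_rot: [-3.142, 0.0, 0.268]
force: [-0.8, -0.4, 0.6]
grip_width: 0.0421
grip_force: 0.0
```

Request:
{"op": "step_arm", "data": {
  "plan": [
    [[0,0,0.2,0,0,0],[0,0,0.4,0,0,0],[0,0,0.5,0,0,0],[0,0,0.55,0,0,0]]
  ]
}}

```text
time_s: 13.63
ee_pos: [0.6425, 0.0054, 0.1166]
eef_rot: [-3.141, 0.001, 0.268]
force: [-0.5, 0.1, 0.1]
grip_width: 0.042
grip_force: 0.0
```

Request:
{"op": "step_arm", "data": {
  "plan": [
    [[0,0,0,0,0,0],[0,0,0,0,0,0],[0,0,0,0,0,0],[0,0,0,0,0,0],[0,0,0,0,0,0]]
  ],
  "grip": 0.0,
  "squeeze": 15
}}

```text
time_s: 14.05
ee_pos: [0.643, 0.0057, 0.1179]
eef_rot: [-3.141, -0.0, 0.268]
force: [-0.1, 2.8, 0.7]
grip_width: 0.0237
grip_force: 15.0
```

Gripped at 23.7 mm, the knob's diameter. Now turn it counter-clockwise.

Request:
{"op": "step_arm", "data": {
  "plan": [
    [[0,0,0.03,0,0,-0.8],[0,0,0.06,0,0,-1.6],[0,0,0.06,0,0,-2.4],[0,0,0.06,0,0,-3.2],[0,0,0.06,0,0,-4.0],[0,0,0.06,0,0,-4.8],[0,0,0.06,0,0,-5.2],[0,0,0.06,0,0,-5.2]]
  ]
}}

```text
time_s: 14.72
ee_pos: [0.6434, 0.0052, 0.1178]
eef_rot: [3.14, -0.001, 0.816]
force: [-3.3, 0.9, 11.7]
grip_width: 0.0237
grip_force: 15.0
```

```bash
python3 - <<'E'
from h import *
o=ctrl.get_obs();print(o["moment"],o["force"],o["eef_rot"])
ctrl.camera("side")
for q in("lock","shackle_crown"):print(q,[(r["at"],round(r["confidence"],2)) for r in ctrl.place_of(q,"side")[:3]])
E
```

```text
[-0.0011848   0.73846062  0.00958501] [-3.28884956  0.88744891 11.73606848] [ 3.13964365e+00 -1.34572429e-03  8.15751861e-01]
lock [([322.0, 254.7], 0.83), ([218.0, 251.9], 0.7), ([287.4, 272.4], 0.56)]
shackle_crown [([276.2, 197.8], 0.57), ([329.2, 266.6], 0.44), ([265.7, 267.8], 0.42)]
```

Request:
{"op": "step_arm", "data": {
  "plan": [
    [[0,0,0,0,0,-0.8],[0,0,0,0,0,-1.6],[0,0,0,0,0,-2.4],[0,0,0,0,0,-3.2],[0,0,0,0,0,-4.0],[0,0,0,0,0,-4.8],[0,0,0,0,0,-5.2],[0,0,0,0,0,-5.2]]
  ]
}}

```text
time_s: 15.53
ee_pos: [0.6439, 0.005, 0.1178]
eef_rot: [3.138, -0.0, 1.36]
force: [-1.2, -2.1, 10.5]
grip_width: 0.0234
grip_force: 15.0
```

```bash
python3 - <<'E'
from h import *
o=ctrl.get_obs();print(o["moment"],o["force"],o["eef_rot"],o["qpos"])
E
```

```text
[-0.28572417  0.01226423  0.05190941] [-1.1861264  -2.07923278 10.5028852 ] [ 3.13801087e+00 -8.27390388e-05  1.36011066e+00] [-4.88669831e-02  5.53762201e-01  1.29738919e+00 -5.16073255e-04
  1.28689298e+00  1.61962510e-01]
```

Request:
{"op": "step_arm", "data": {
  "plan": [
    [[0,0,-0.05,0,0,0],[0,0,-0.05,0,0,0],[0,0,-0.05,0,0,0],[0,0,-0.3,0,0,0],[0,0,-1.2,0,0,0],[0,0,-2.4,0,0,0],[0,0,-3.6,0,0,0],[-0.6,0,-4.5,0,0,0]]
  ],
  "grip": 0.45
}}

```text
time_s: 16.2
ee_pos: [0.6394, -0.0102, 0.2545]
eef_rot: [3.139, -0.001, 1.36]
force: [0.5, 0.5, 0.1]
grip_width: 0.0424
grip_force: 0.0
```

```bash
python3 look.py 2; python3 - <<'E'
from h import *
o=ctrl.get_obs()
# rectified plan view at z=.147 around lock, world x up, y left; 0.4mm/px
w=ctrl.camera("wrist");S=.00025;N=400
c=np.array([.63,.005])
src=np.array([[0,0],[N,0],[N,N],[0,N]],np.float32)
dst=np.array([proj("wrist",[c[0]+(N/2-v)*S,c[1]+(N/2-u)*S,.147],o) for u,v in src],np.float32)
M=cv2.getPerspectiveTransform(dst,src);im=cv2.warpPerspective(w,M,(N,N))
save('k.png',cv2.resize(im,(600,600),interpolation=3))
E
```

```text
[ 0.6394 -0.0102  0.2545] [ 3.1392 -0.0008  1.3597]
dial_knob [280.4, 181.7] 0.68 [0.6426 0.0061 0.151 ]
dial_knob [59.7, 194.5] 0.62 [0.4501 0.0359 0.151 ]
dial_pointer [52.3, 184.9] 0.87 [0.4415 0.045  0.143 ]
dial_pointer [264.7, 188.6] 0.84 [0.6272 0.0016 0.143 ]
index_mark [51.4, 183.3] 0.97 [0.4413 0.0466 0.143 ]
index_mark [260.6, 188.9] 0.9 [0.6235 0.0021 0.143 ]
shackle_crown [113.8, 39.0] 0.76 [0.5281 0.1533 0.127 ]
shackle_crown [31.9, 166.8] 0.65 [0.4186 0.0645 0.127 ]
staple_eye [233.7, 177.4] 0.82 [0.5998 0.0152 0.127 ]
staple_eye [451.4, 257.4] 0.54 [ 0.7919 -0.1083  0.127 ]
lock [79.3, 186.2] 0.94 [0.4483 0.037  0.115 ]
drawer_handle [281.5, 171.1] 0.27 [0.6435 0.0038 0.073 ]
crop 180 104
```

View pics/k.png

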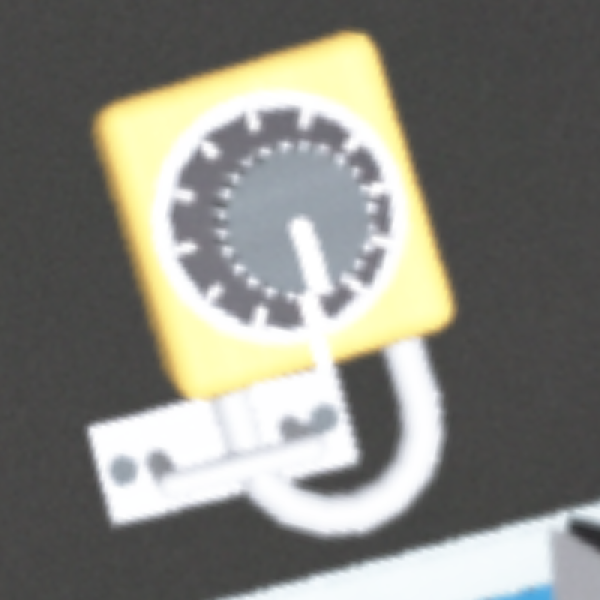

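The white pointer now rests at the index mark: pointer end near (322,300), index line straight on at (318,340). The lock lies at about 0.29 rad yaw. Next I grip the body across its y.

```bash
python3 - <<'E'
from h import *
print(units([.6432,.006,.2],.29))
E
```

```text
[ 6.10e-01  2.00e-02  1.66e+00 -2.00e-02  1.00e-02  1.02e+01]
```

Request:
{"op": "step_arm", "data": {
  "plan": [
    [[0.6,0,0,0,0,1.1],[0.6,0,0,0,0,2.2],[0.6,0,0,0,0,3.3],[0.6,0,0,0,0,4.4],[0.6,0,0,0,0,5.5],[0.6,0,0,0,0,6.6],[0.6,0,0,0,0,7.7],[0.6,0,0,0,0,8.8]]
  ],
  "grip": 0.75
}}

```text
time_s: 17.32
ee_pos: [0.6428, 0.0057, 0.2502]
eef_rot: [-3.141, 0.001, 0.43]
force: [0.6, 1.3, 0.8]
grip_width: 0.0705
grip_force: 0.0
```

Request:
{"op": "step_arm", "data": {
  "plan": [
    [[0,0,0.5,0,0,0.7],[0,0,1.6,0,0,1.4],[0,0,1.6,0,0,1.4],[0,0,1.6,0,0,1.4],[0,0,1.6,0,0,1.4]]
  ]
}}

```text
time_s: 17.73
ee_pos: [0.6432, 0.0055, 0.2042]
eef_rot: [3.141, -0.001, 0.292]
force: [0.5, -0.7, 0.1]
grip_width: 0.0706
grip_force: 0.0
```

```bash
python3 - <<'E'
from h import *
print(ctrl.get_obs()["grip_width"],units([.6432,.006,.092],.29))
E
```

```text
0.0706020909875409 [-0.   -0.02  3.74  0.   -0.01  0.02]
```

Request:
{"op": "step_arm", "data": {
  "plan": [
    [[0,0,1.0,0,0,0],[0,0,2.0,0,0,0],[0,0,2.6,0,0,0],[0,0,3.0,0,0,0],[0,0,3.3,0,0,0],[0,0,3.5,0,0,0],[0,0,3.6,0,0,0],[0,0,3.6,0,0,0]]
  ]
}}

```text
time_s: 18.4
ee_pos: [0.6432, 0.0054, 0.0954]
eef_rot: [3.141, -0.001, 0.289]
force: [-0.7, 0.2, 0.1]
grip_width: 0.0701
grip_force: 0.0
```

Request:
{"op": "step_arm", "data": {
  "plan": [
    [[0,0,0,0,0,0],[0,0,0,0,0,0],[0,0,0,0,0,0],[0,0,0,0,0,0],[0,0,0,0,0,0]]
  ],
  "grip": 0.0,
  "squeeze": 25
}}

```text
time_s: 18.82
ee_pos: [0.6431, 0.0054, 0.0955]
eef_rot: [3.141, -0.001, 0.289]
force: [-1.1, 1.2, 2.9]
grip_width: 0.0501
grip_force: 25.0
```

Body gripped at 50 mm. I lift it 3 mm and pull along the lock's +x.

Request:
{"op": "step_arm", "data": {
  "plan": [
    [[0,0,-0.05,0,0,0],[0,0,-0.1,0,0,0],[0.1,0,-0.1,0,0,0],[0.2,0,-0.1,0,0,0],[0.3,0,-0.1,0,0,0],[0.4,0,-0.1,0,0,0],[0.5,0,-0.1,0,0,0],[0.6,0,-0.1,0,0,0]]
  ]
}}

```text
time_s: 19.48
ee_pos: [0.6603, 0.0106, 0.0977]
eef_rot: [-3.141, 0.001, 0.289]
force: [-2.7, -0.5, -4.5]
grip_width: 0.0498
grip_force: 25.0
```

Request:
{"op": "step_arm", "data": {
  "plan": [
    [[0.05,0,0,0,0,0],[0.1,0,0,0,0,0],[0.15,0,0,0,0,0],[0.2,0,0,0,0,0],[0.2,0,0,0,0,0]]
  ]
}}

```text
time_s: 19.9
ee_pos: [0.6661, 0.0124, 0.0979]
eef_rot: [-3.142, -0.0, 0.289]
force: [-1.3, -0.7, -3.6]
grip_width: 0.0496
grip_force: 25.0
```

Request:
{"op": "step_arm", "data": {
  "plan": [
    [[0.05,0,0,0,0,0],[0.1,0,0,0,0,0],[0.12,0,0,0,0,0]]
  ]
}}

```text
time_s: 20.15
ee_pos: [0.6682, 0.013, 0.0973]
eef_rot: [-3.141, 0.004, 0.289]
force: [-12.6, -3.1, -3.1]
grip_width: 0.0497
grip_force: 25.0
```

Request:
{"op": "step_arm", "data": {
  "plan": [
    [[0.05,0,0,0,0,0],[0.1,0,0,0,0,0],[0.1,0,0,0,0,0]]
  ]
}}

```text
time_s: 20.4
ee_pos: [0.6687, 0.0132, 0.0962]
eef_rot: [-3.14, 0.01, 0.289]
force: [-23.4, -5.1, -1.6]
grip_width: 0.0497
grip_force: 25.0
```

Hard stop at 27 mm of travel and about 23 N, so the shackle is fully open. I ease back 32 mm along −x so the wire lies in the gap.

Request:
{"op": "step_arm", "data": {
  "plan": [
    [[-0.15,0,0,0,0,0],[-0.35,0,0,0,0,0],[-0.55,0,0,0,0,0],[-0.75,0,0,0,0,0],[-0.95,0,0,0,0,0],[-1.1,0,0,0,0,0],[-1.2,0,0,0,0,0],[-1.2,0,0,0,0,0]]
  ]
}}

```text
time_s: 21.07
ee_pos: [0.6373, 0.0037, 0.0982]
eef_rot: [3.142, -0.0, 0.289]
force: [0.2, 0.3, -4.0]
grip_width: 0.0496
grip_force: 25.0
```

```bash
python3 - <<'E'
from h import *
np.set_printoptions(precision=4,suppress=True)
o=ctrl.get_obs();print(o["ee_pos"],o["force"],o["moment"])
w=ctrl.camera("wrist")
for q,z in(("shackle_crown",.130),("shackle_toe",.130),("staple_eye",.127),("index_mark",.146),("dial_pointer",.146)):
    for r in ctrl.place_of(q,"wrist")[:3]: print(q,r["at"],round(r["confidence"],2),atz("wrist",r["at"],z,o))
S=.00025;N=400
c=np.array([.60,.0])
src=np.array([[0,0],[N,0],[N,N],[0,N]],np.float32)
dst=np.array([proj("wrist",[c[0]+(N/2-v)*S,c[1]+(N/2-u)*S,.135],o) for u,v in src],np.float32)
M=cv2.getPerspectiveTransform(dst,src);im=cv2.warpPerspective(w,M,(N,N))
save('l.png',cv2.resize(im,(600,600),interpolation=3))
E
```

```text
[0.6373 0.0037 0.0982] [ 0.1577  0.301  -4.0059] [-0.0111 -0.0315  0.0131]
shackle_crown [281.9, 375.5] 0.76 [ 0.5671 -0.0165  0.13  ]
shackle_crown [46.2, 308.0] 0.41 [0.5717 0.1185 0.13  ]
shackle_toe [64.9, 46.9] 0.83 [0.7062 0.128  0.13  ]
staple_eye [247.0, 308.4] 0.94 [0.6008 0.0136 0.127 ]
index_mark [26.9, 42.3] 0.87 [0.7034 0.134  0.146 ]
index_mark [277.6, 301.4] 0.79 [0.6196 0.0014 0.146 ]
dial_pointer [277.6, 242.9] 0.74 [0.6488 0.01   0.146 ]
dial_pointer [279.1, 302.0] 0.69 [0.6195 0.0006 0.146 ]
dial_pointer [28.9, 46.4] 0.65 [0.702 0.133 0.146]
```

The crown is 73 mm ahead (55 + 18), so the shackle is fully open. The staple is at lock x ≈ −32 to −34 mm with no side force, so I lift straight up.

Request:
{"op": "step_arm", "data": {
  "plan": [
    [[-0.02,0,-0.1,0,0,0],[-0.02,0,-0.2,0,0,0],[-0.02,0,-0.35,0,0,0],[-0.02,0,-0.5,0,0,0]]
  ],
  "squeeze": 30
}}

```text
time_s: 21.7
ee_pos: [0.6372, 0.0037, 0.1135]
eef_rot: [3.142, -0.0, 0.289]
force: [-0.3, -0.0, -4.0]
grip_width: 0.0495
grip_force: 30.0
```

Request:
{"op": "step_arm", "data": {
  "plan": [
    [[0,0,-0.2,0,0,0],[0,0,-0.4,0,0,0],[0,0,-0.7,0,0,0],[0,0,-1.0,0,0,0]]
  ]
}}

```text
time_s: 22.03
ee_pos: [0.6371, 0.0037, 0.1439]
eef_rot: [3.142, -0.0, 0.289]
force: [-0.3, -0.7, -3.7]
grip_width: 0.0496
grip_force: 30.0
```

Request:
{"op": "step_arm", "data": {
  "plan": [
    [[0,0,-0.6,0,0,0],[0,0,-1.3,0,0,0],[-0.2,-0.2,-2.0,0,0,0],[-0.5,-0.4,-2.5,0,0,0],[-0.7,-0.5,-2.8,0,0,0],[-0.8,-0.6,-3.0,0,0,0],[-0.8,-0.6,-3.0,0,0,0],[-0.8,-0.6,-3.0,0,0,0]]
  ]
}}

```text
time_s: 22.7
ee_pos: [0.609, 0.0141, 0.2325]
eef_rot: [-3.141, 0.0, 0.289]
force: [0.5, -0.1, -3.4]
grip_width: 0.0495
grip_force: 30.0
```

```bash
python3 - <<'E'
from h import *
o=ctrl.get_obs();print(o["ee_pos"],o["grip_width"],o["grip_force"],o["force"])
b=ctrl.camera("side");t=ctrl.camera("top");w=ctrl.camera("wrist")
f=lambda i,y,x,n:cv2.resize(i[y:y+n,x:x+n],(400,400),interpolation=3)
save('m.png',np.hstack([f(b,110,210,130),f(w,140,180,240)]))
E
```

```text
[0.60895398 0.01412302 0.23254219] 0.04948333407270718 29.991863071918488 [ 0.53867524 -0.06610161 -3.3680717 ]
```

View pics/m.png

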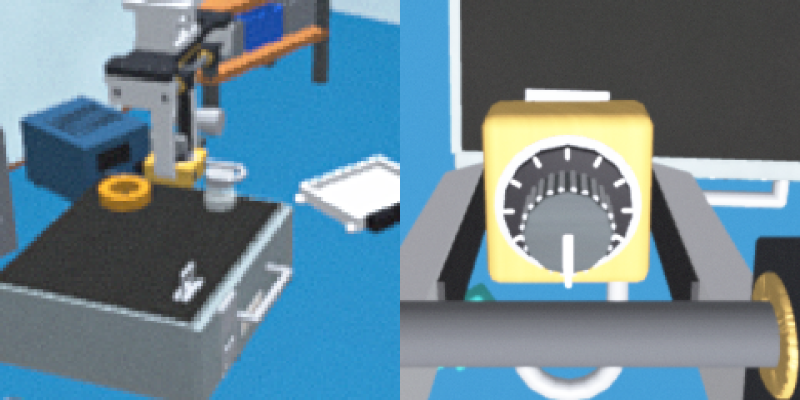

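The lock is held level and open about 13 cm over the staple, with the pointer at the index mark. The drawer is shut, and the tape and jar are in place.

```bash
python3 -c "
from station import ctrl
print(ctrl.hand_in())"
```

```text
the job is handed in; nothing more can be done
None
```

I handed the job in at about 23 s: the drawer is fully home, the dial is in its opening notch, and the open lock is off the staple, held level and dial up about 13 cm above the hasp; the hand-in gave no verdict.

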